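Make up a window hardware order tray

ROBOT

A 7-joint arm with a two-finger parallel gripper is mounted at the origin on the work surface. World frame = base frame: x ahead of the robot, y to its left, z up, the work surface at z = 0. Lengths are in mm, angles in rad, forces in N, time in s.
With the tool pointing down it reaches from about 400 to 875 mm from the base axis. Payload 4.4 kg.
Tool frame: the origin (TCP) lies midway between the tips of the shut fingers; the grasp point (between the pads) lies 19 mm behind it; z points along the fingers, y is the line along which they close (so a half turn about z gives the same grasp; the last joint's range is limited). The gripper opens to 85 mm and grips with 20 to 120 N. Pads are 22 mm wide; open, the fingers measure 114 mm over their backs; the gripper's body (76 mm by 85 mm) begins 54 mm behind the grasp point. The pads swing forward as they close: fully open they stand 13 mm farther back than shut.
Start: joints at [-1.391, 0.628, 0.038, 1.517, -0.027, 0.996, -0.02], TCP at [158.141, 630.483, 231.313] pointing down, gripper open.
Joint ranges: [-3.06, 3.06], [-0.37, 2.12], [-1.25, 1.32], [0.18, 2.47], [-1.1, 4.24], [0.23, 1.98], [-2.94, 2.94]. Speed limits (rad/s): [2.57, 2.57, 3.14, 3.14, 3.14, 3.14, 3.14].

INTERFACE

Orientations are given as [roll, pitch, yaw] about the fixed x, y, z axes, in that order (R = Rz(yaw) Ry(pitch) Rx(roll)).
In Python, from cell import telemetry, eyes, ctrl, finder gives the robot as it stands.
- The arm moves only by the tool move_arm, never from a script. Its argument "steps" is a list of rows, each a list of 7 numbers: the turn, a rotation vector about the world's x, y, z in degrees, then the shift along the world's x, y, z in m, then the finger opening in m, from 0 to 0.0854. A call has 1 to 5 rows; each row shifts and turns the commanded pose from where the row before left it; what a row does not reach is not made up. A row lasts 1/10 s, in which the tool goes at most 50 mm and 8.59 degrees, less where a joint would pass 70% of its speed; a pose out of reach is approached as far as the arm can. A call with a gripper value outside its range is refused whole. The fingers move at their own pace and stop on an object; the grip force is fixed at half the most. Time passes only in rows, so rows that do not move let the fingers close. It gives the time, the measured TCP pose, the force, the opening and the grip force at its end, in the units of the state.
- telemetry.read_state(): the state, without advancing time (a new reading comes with each control period).
- eyes.get_image(name): name is "side" or "top"; returns (picture, depth): 384x512x3 uint8, blue, green, red; 384x512 float32, mm along the optical axis (not along the pixel's ray), 0 where there is no reading.
- eyes.calibration(name): a dict with "fx", "fy", "cx", "cy" (pixels), "position" and "attitude" of the camera in the world. Camera axes: x right, y down, z forward; pixel columns grow to the right and rows downward; lengths in mm; the calibration is good to about 2 mm. A picture is of the moment at which its call begins. calibration takes no time and is no camera call.
- ctrl.finish_job(): hands the job in; it is judged then, once.
Trained networks look in the newest picture that a camera, given by its name, has taken for a name from the list of things; names that differ only in an ending like _2 or _b are one class to them, and where a whole thing is asked for, a point or a joint stands for the part that bears it (a point fixed in the world has none). Each returns a list of dicts, best first, with "confidence" (0 to 1); they miss things now and then, are a little off and sometimes report something else, mostly with a low value. They report only what shows in the picture. A call takes as long as a camera call. They do not tell look-alikes from the thing itself.
- finder.boxes_of(camera, name): "location" ([x, y, z] in mm, in the coordinates of the camera as it stood for that picture, good to about 4 mm: the middle of the surface that is visible of it).
- finder.cut_out(camera, name): "mask" (384x512 bool, what is visible of it).
- finder.pinpoint(camera, name): "location" ([x, y, z] in mm, in the coordinates of the camera as it stood for that picture, good to about 4 mm: a listed point, or the origin of a listed thing).
The state is a dict: "clock": time; "qpos": joint angles; "qd": joint speeds; "tau": joint torques, N m; "eef_pos": TCP position; "tool_rot": TCP orientation; "force": force on the tool from outside, world axes, zero at the start; "torque": the same for the moment, N m; "width": finger opening in mm; "gripper_force": force on a finger pad.
Only numpy, scipy, OpenCV 4.12 (cv2) and the standard library are available. Lean on these libraries where they do the work, as an engineer would, in place of code of your own. Each camera call takes 0.05 s, during which the arm holds its last target. There are 200 camera calls.

TASK

Make up the window order in the wooden tray: lay the large copper pulley flat in the round recess, the black gearbox with the steel hub in the wide rectangular recess, and the bronze stay pin with a single pin, pin upwards, in the narrow rectangular recess, each fully down on its recess floor. Leave the look-alikes (the small pulley, the two-pin stay pin and the plain black block) and the white handle where they lie.

Things in the scene. Friction and masses are not known exactly. Their poses are not given: they have to be found in the camera images.
- big_pulley: Grooved copper sash pulley lying flat, 52 mm diameter, 24 mm thick, two 8 mm flanges with a groove between. Origin: centre of its underside; z up along its axle. This is the larger of the two pulleys and belongs in the order. Loose, about 0.22 kg.
- single_pin: Dark bronze stay pin: a flat plate 60 x 22 x 6 mm with ONE upright round pin, 10 mm diameter, at the plate's centre; top of the pin 38 mm above the underside. Origin: centre of the plate's underside; x along the plate, z up the pin. Loose, about 0.08 kg; belongs in the order.
- gearbox: Black espagnolette gearbox lying flat: case 70 x 34 x 24 mm with a round steel spindle hub (24 mm diameter, 3 mm proud, small square hole) in the middle of its top. Origin: centre of its underside; x along the 70 mm side, z up. Loose, about 0.25 kg; belongs in the order.
- insert_round: Plywood insert 104 (x) x 84 x 18 mm, with one 8 mm deep dark-lined recess at its centre: round, 72 mm diameter, for the large pulley. Origin: centre of its underside, 5 mm above the counter; z up. Recess floor at z = 10 mm, rim at 18 mm. The three inserts stand side by side along y, 88 mm apart, in any order, in a fixed dark wooden tray 116 x 276 mm; its walls rise 3 mm above them.
- insert_wide: Plywood insert 104 (x) x 84 x 18 mm, with one 8 mm deep dark-lined recess at its centre: wide rectangle, 92 (x) x 58 mm, for the gearbox. Origin: centre of its underside, 5 mm above the counter; z up. Recess floor at z = 10 mm, rim at 18 mm. The three inserts stand side by side along y, 88 mm apart, in any order, in a fixed dark wooden tray 116 x 276 mm; its walls rise 3 mm above them.
- insert_narrow: Plywood insert 104 (x) x 84 x 18 mm, with one 8 mm deep dark-lined recess at its centre: narrow rectangle, 78 (x) x 38 mm, for the single pin. Origin: centre of its underside, 5 mm above the counter; z up. Recess floor at z = 10 mm, rim at 18 mm. The three inserts stand side by side along y, 88 mm apart, in any order, in a fixed dark wooden tray 116 x 276 mm; its walls rise 3 mm above them.
- small_pulley: Grooved copper sash pulley lying flat, 36 mm diameter, 24 mm thick, two 8 mm flanges with a groove between. Origin: centre of its underside; z up along its axle. The smaller of the two pulleys: a look-alike, not in the order, stays where it lies. Loose, about 0.1 kg.
- double_pin: Look-alike stay pin, not in the order: the same bronze plate 60 x 22 x 6 mm but with TWO upright pins (10 mm diameter, to 38 mm height) at x = -21 and +21 mm. Origin: centre of the plate's underside; x along the plate. Loose; stays where it lies.
- keep_block: Look-alike of the gearbox, not in the order: a shorter plain black keep block 46 x 34 x 24 mm without a hub. Origin: centre of its underside; x along the 46 mm side. Loose; stays where it lies.
- white_handle: Bystander: white tilt-turn window handle resting on its rosette. The lever runs along x from -78 to +42 mm, 20 mm wide, top at 44 mm height; rosette 64 x 30 x 12 mm from x = 0 to 64 mm. Origin: underside, at the rosette's edge below the lever. Loose; stays where it lies.
Mind the look-alikes: they are no part of the job. What is shaped like the single_pin but blue is not meant.

How it is judged (in metres and radians):
At the end, for the whole second after the job is handed in: Large pulley, gearbox and single-pin stay pin lie each in its own recess: centre within 18 mm of the insert's, underside at most 3.5 mm above the recess floor, tilt under 0.1 rad, still, released. Look-alikes and white handle at rest within 30 mm of their starts (horizontal distance between big_pulley and insert_round below 0.018 m and z of big_pulley in the frame of insert_round below 0.0135 m and angle between each of big_pulley, gearbox, single_pin's own z axis and vertical below 0.1 rad and linear speed of each of big_pulley, gearbox, single_pin, small_pulley, double_pin, keep_block, white_handle below 0.02 m/s and contact force between each of big_pulley, gearbox, single_pin and the fingers below 0.05 N and horizontal distance between gearbox and insert_wide below 0.018 m and z of gearbox in the frame of insert_wide below 0.0135 m and horizontal distance between single_pin and insert_narrow below 0.018 m and z of single_pin in the frame of insert_narrow below 0.0135 m and distance of each of small_pulley, double_pin, keep_block, white_handle from where it was at the start of the episode below 0.03 m); the robot touches nothing.
It fails at once if the small pulley was carried or pushed away (distance of small_pulley from where it was at the start of the episode above 0.04 m).
It fails at once if the two-pin stay pin was carried or pushed away (distance of double_pin from where it was at the start of the episode above 0.04 m).
It fails at once if the keep block was carried or pushed away (distance of keep_block from where it was at the start of the episode above 0.04 m).
It fails at once if the white handle was carried or pushed away (distance of white_handle from where it was at the start of the episode above 0.04 m).
It also fails if it takes over 93 s, if anything falls off the work surface, if the arm or the gripper's body presses on something with over 40 N, if the wrist force passes 120 N, or if a joint passes its speed limit or range.

## Working session

There is one attempt and no reset: what is moved stays moved. The work goes in short steps, Python scripts to look and compute and a tool call to move; the robot and the scene stay as the last step left them, time stands still between calls to the robot, and variables do not carry over. Pictures are saved under pics/ and viewed, at most 14 in all, crops included, and the job is handed in when it is done.

Besides the shell and the picture viewer there is one more tool, called after ">>>" as a command line: name --pt "numbers of a row" for each row, then --argument value for the rest. move_arm: Moves the arm, as the interface text tells. Its arguments: {"type":"object","properties":{"steps":{"type":"array"}},"required":["steps"]}

```bash
mkdir -p pics
cat > h.py <<'E'
import numpy as np, cv2
from scipy.spatial.transform import Rotation as R
from cell import telemetry, eyes, ctrl, finder
def cam(n):
    c=eyes.calibration(n); return c
def att(c):
    a=np.array(c["attitude"],float)
    if a.shape==(3,3): return a
    return R.from_euler('xyz',a).as_matrix() if a.size==3 else R.from_quat(a).as_matrix()
def cloud(n,d):
    c=cam(n); v,u=np.mgrid[:384,:512]
    p=np.dstack([(u-c["cx"])/c["fx"]*d,(v-c["cy"])/c["fy"]*d,d])
    return p@att(c).T+np.array(c["position"])
E
python3 - <<'E'
from h import *
for n in("top","side"):
    print(n,cam(n)); im,d=eyes.get_image(n); cv2.imwrite(f"pics/{n}0.png",im); np.save(f"{n}d.npy",d)
    P=cloud(n,d)
    for v in range(40,384,80): print([tuple(P[v,u].round().astype(int)) for u in range(50,512,100)])
print(telemetry.read_state())
E
```

```text
top {'fx': 401.40187049749375, 'fy': 401.40187049749375, 'cx': 261.4597060578126, 'cy': 192.98716778886285, 'position': array([ 463.77115282,  -11.00542558, 1052.4001978 ]), 'attitude': array([-3.05535232, -0.01195193, -1.56029655])}
[(np.int64(962), np.int64(552), np.int64(3)), (np.int64(969), np.int64(284), np.int64(-2)), (np.int64(972), np.int64(13), np.int64(0)), (np.int64(1341), np.int64(-437), np.int64(-748)), (np.int64(1349), np.int64(-907), np.int64(-749))]
[(np.int64(742), np.int64(538), np.int64(5)), (np.int64(747), np.int64(277), np.int64(-1)), (np.int64(749), np.int64(10), np.int64(3)), (np.int64(754), np.int64(-258), np.int64(1)), (np.int64(758), np.int64(-527), np.int64(0))]
[(np.int64(530), np.int64(528), np.int64(2)), (np.int64(533), np.int64(268), np.int64(3)), (np.int64(536), np.int64(7), np.int64(2)), (np.int64(539), np.int64(-257), np.int64(-2)), (np.int64(542), np.int64(-520), np.int64(2))]
[(np.int64(325), np.int64(517), np.int64(3)), (np.int64(327), np.int64(261), np.int64(2)), (np.int64(329), np.int64(5), np.int64(0)), (np.int64(331), np.int64(-255), np.int64(
[... 1695 characters left out ...]
.1, 'qpos': array([-1.39083482,  0.62927612,  0.03844737,  1.51829375, -0.02698753,
        0.99626188, -0.01998615]), 'qd': array([-1.56292114e-03, -2.45514706e-03, -1.33882357e-03, -2.95063997e-03,
        6.34652932e-04, -7.36036251e-04,  5.24350974e-05]), 'tau': array([ 2.57548054e-03, -5.64529467e+01,  1.23094797e+00, -1.93972760e+01,
        1.14612537e-02,  5.40206107e-03,  2.54261261e-05]), 'eef_pos': array([157.98057106, 629.92829388, 230.4582696 ]), 'tool_rot': array([-3.13987192e+00,  3.08596497e-05,  2.89584912e+00]), 'force': array([ 0.81253043, -0.83983471,  0.0188386 ]), 'torque': array([-0.03763151,  0.02946761,  0.03997108]), 'gripper_force': 0.0, 'width': 85.40499340913902}
```

View pics/top0.png

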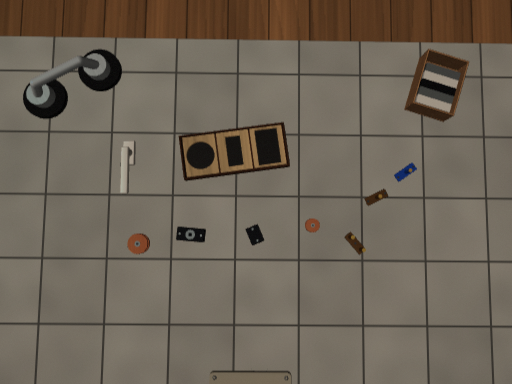

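View pics/side0.png

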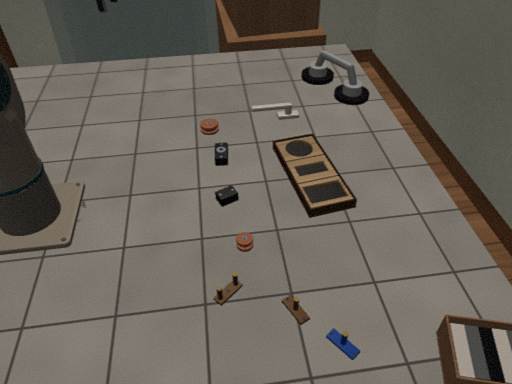

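```bash
cat >> h.py <<'E'
def ray(n,uv,z):
    c=cam(n); uv=np.atleast_2d(uv).astype(float); A=att(c); p=np.array(c["position"])
    r=np.c_[(uv[:,0]-c["cx"])/c["fx"],(uv[:,1]-c["cy"])/c["fy"],np.ones(len(uv))]@A.T
    return (p+r*((z-p[2])/r[:,2])[:,None])[:,:2]
def rect(n,m,z):
    v,u=np.nonzero(m); w=ray(n,np.c_[u,v],z).astype(np.float32)
    (c,s,a)=cv2.minAreaRect(w)
    if s[0]<s[1]: s=s[::-1]; a+=90
    return np.round(w.mean(0),1),np.round(c,1),np.round(s,1),round((a+90)%180-90,1)
E
python3 - <<'E'
from h import *
im,d=eyes.get_image("top")
for k,z in dict(big_pulley=24,small_pulley=24,gearbox=24,keep_block=24,single_pin=6,double_pin=6,white_handle=44,insert_round=23,insert_wide=23,insert_narrow=23).items():
    for o in finder.cut_out("top",k):
        m=o["mask"]
        if m.sum()<20: continue
        v,u=np.nonzero(m); print(k,round(o["confidence"],2),(int(u.mean()),int(v.mean())),int(m.sum()),*rect("top",m,z))
# dark recess masks
g=im.max(2); w=np.zeros_like(g); w[125:178,183:286]=1
n,l,s,c=cv2.connectedComponentsWithStats(((g<45)&(w>0)).astype(np.uint8))
for i in range(1,n):
    if s[i,4]>100: print("recess",c[i].round(),s[i,4],*rect("top",l==i,15))
a=cv2.resize(im[110:270,110:290],None,fx=3,fy=3,interpolation=2); b=cv2.resize(im[155:260,300:425],None,fx=4,fy=4,interpolation=2)
cv2.imwrite("pics/c1.png",b)
E
```

```text
big_pulley 0.86 (138, 242) 379 [422.7 288. ] [422.1 288. ] [53.1 50.6] -88.0
small_pulley 0.63 (138, 242) 378 [422.7 288.8] [422.  289.3] [55.8 50.4] -89.4
small_pulley 0.43 (312, 224) 137 [ 474.3 -153.4] [ 474.1 -153.2] [32.7 30.6] -44.8
gearbox 0.87 (190, 233) 383 [447.2 156.6] [446.9 156.8] [71.9 34.6] 85.4
keep_block 0.52 (254, 233) 180 [448.7  -5.9] [448.9  -5.4] [41.3 28.9] 21.3
single_pin 0.57 (375, 196) 194 [ 548.7 -321.4] [ 548.7 -321.7] [61.  22.9] -66.4
double_pin 0.63 (354, 242) 214 [ 428.7 -265.2] [ 427.5 -266.1] [59.9 25.9] 44.9
double_pin 0.49 (254, 233) 191 [447.9  -5.8] [447.9  -5.5] [43.5 30.9] 21.3
white_handle 0.56 (126, 163) 581 [623.1 320. ] [616.  317.1] [132.7  35.5] 0.6
insert_round 0.86 (200, 154) 1352 [651.1 136. ] [651.7 135.6] [108.5  88.3] 8.6
insert_wide 0.61 (267, 145) 1353 [678.3 -37.2] [677.9 -37.8] [106.7  91.2] 8.0
insert_narrow 0.82 (233, 150) 1310 [664.   51.4] [665.2  51.2] [107.8  86.9] 9.5
insert_narrow 0.7 (126, 163) 571 [626.2 327.2] [619.1 325.2] [136.1  36.1] -0.8
insert_narrow 0.36 (200, 154) 1302 [650.7 136.5] [651.2 136.7] [105.6  85.3] 8.6
recess [267. 146.] 729 [676.9 -36.4] [677.1 -36.3] [89.5 56.7] 8.4
recess [234. 151.] 402 [664.  51.] [664.5  51.3] [75.  37.3] 8.9
recess [200. 155.] 554 [651.6 138.9] [651.4 139. ] [67.3 66.5] 45.7
recess [238. 172.] 199 [608.6  39.6] [612.7  40.6] [249.2  15.7] -81.6
```

View pics/c1.png

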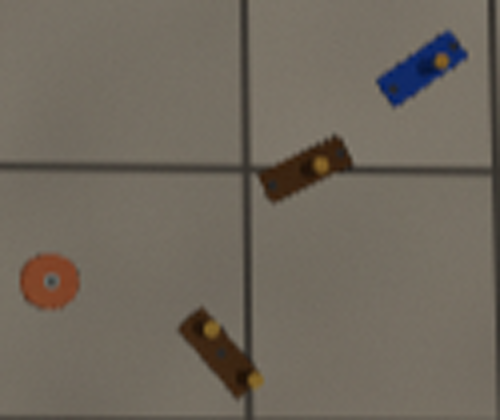

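Top view candidates:
- Pulleys: large at (138,244), small at (312,226).
- Black blocks: gearbox with hub at (191,234), plain block at (255,235).
- Bronze pins: single-pin at (376,197), two-pin at (355,243). The blue one at (405,172) is excluded.

I choose the large pulley, the hub gearbox and the brown single-pin, and the crop confirms the pin. Tray recesses: round (651,139), narrow (664,51), wide (677,-36), tray turned by 8.5°.

>>> move_arm --pt "0 0 -8 0.0264 -0.0342 -0.01 0.085" --pt "0 0 -8 0.0264 -0.0342 -0.01 0.085" --pt "0 0 -8 0.0264 -0.0342 -0.01 0.085" --pt "0 0 -8 0.0264 -0.0342 -0.01 0.085" --pt "0 0 -8 0.0264 -0.0342 -0.01 0.085"

```text
clock: 1.15
eef_pos: [291.1, 458.3, 181.3]
tool_rot: [3.141, -0.0, 2.192]
force: [1.1, 1.8, -0.3]
width: 85.1
gripper_force: 0.0
```

>>> move_arm --pt "0 0 -8 0.0264 -0.0342 -0.01 0.085" --pt "0 0 -8 0.0264 -0.0342 -0.01 0.085" --pt "0 0 -8 0.0264 -0.0342 -0.01 0.085" --pt "0 0 -8 0.0264 -0.0342 -0.01 0.085" --pt "0 0 -8 0.0264 -0.0342 -0.01 0.085"

```text
clock: 1.65
eef_pos: [423.2, 287.4, 131.2]
tool_rot: [3.141, -0.001, 1.494]
force: [-0.1, 0.3, 0.9]
width: 84.9
gripper_force: 0.0
```

>>> move_arm --pt "0 0 0 0 0 0 0.085" --pt "0 0 0 0 0 0 0.085"

```text
clock: 1.85
eef_pos: [422.8, 287.6, 131.2]
tool_rot: [-3.142, 0.0, 1.498]
force: [0.2, 1.3, 0.2]
width: 85.1
gripper_force: 0.0
```

Run:
```python
from h import *
for n in("top","side"):
    im=cv2.imread(f"pics/{n}0.png"); b,g,r=[im[...,i].astype(int) for i in range(3)]
    P=cloud(n,np.load(f"{n}d.npy"))
    for nm,m,ctr in (("pulley",r>b+50,(422,288)),("gearbox",r<70,(447,157)),("pin",(r>b+18),(548,-321))):
        q=m&(np.hypot(P[...,0]-ctr[0],P[...,1]-ctr[1])<55)
        z=dict(pulley=24,gearbox=24,pin=6)[nm]
        if n=="side": q&=P[...,2]>z-6
        print(n,nm,int(q.sum()),*rect(n,q,z),P[q].mean(0).round(1))
```

```text
top pulley 311 [420.9 290.2] [420.7 290.4] [53.3 47.8] -89.4 [420.9 290.3  23.6]
top gearbox 319 [446.1 158. ] [446.5 163.9] [86.5 33.4] 85.4 [446.1 158.1  23. ]
top pin 932 [ 553.7 -323.7] [ 547.5 -320.6] [105.7 105.3] -0.6 [ 554.1 -324.8    2. ]
side pulley 121 [421.3 286.7] [421.2 285.8] [48.9 45.6] -9.1 [421.3 286.   24.5]
side gearbox 161 [445.  148.6] [443.9 150.4] [75.  31.8] 85.3 [445.  148.1  24.4]
side pin 423 [ 551.7 -326.5] [ 552.3 -329.6] [102.7  84.8] 18.5 [ 551.2 -328.4    9. ]
```

>>> move_arm --pt "0 0 0 -0.002 0.001 -0.04 0.085" --pt "0 0 0 0 0 -0.04 0.085" --pt "0 0 0 0 0 -0.03 0.085" --pt "0 0 0 0 0 -0.012 0.085" --pt "0 0 0 0 0 0 0.04"

```text
clock: 2.35
eef_pos: [418.9, 290.1, 8.3]
tool_rot: [-3.139, 0.001, 1.501]
force: [-0.9, -1.2, 0.4]
width: 72.6
gripper_force: 0.0
```

>>> move_arm --pt "0 0 0 0 0 0 0.04" --pt "0 0 0 0 0 0 0.04" --pt "0 0 0 0 0 0 0.04" --pt "0 0 0 0 0 0 0.04" --pt "0 0 0 0 0 0 0.04"

```text
clock: 2.85
eef_pos: [420.9, 290.5, 11.2]
tool_rot: [3.14, -0.002, 1.5]
force: [-0.6, 0.0, 8.0]
width: 49.6
gripper_force: 61.6
```

>>> move_arm --pt "0 0 0 0 0 0.02 0.04" --pt "0 0 0 0 0 0.04 0.04" --pt "0 0 0 0 0 0.04 0.04" --pt "0 0 0 0 0 0 0.04" --pt "0 0 0 0 0 0 0.04"

```text
clock: 3.35
eef_pos: [420.5, 290.3, 110.7]
tool_rot: [3.139, -0.002, 1.5]
force: [-0.9, -0.5, -2.0]
width: 49.2
gripper_force: 62.9
```

Run:
```python
from h import *
im,d=eyes.get_image("side"); cv2.imwrite("pics/s1.png",cv2.resize(im[20:180,140:360],None,fx=3,fy=3,interpolation=2))
s=telemetry.read_state(); print(s["eef_pos"],s["width"],s["gripper_force"],s["force"])
```

```text
[419.69859827 289.79178283 109.5962631 ] 49.120972392210206 62.91291832923889 [-0.02932646 -0.65208393 -1.22927447]
```

View pics/s1.png

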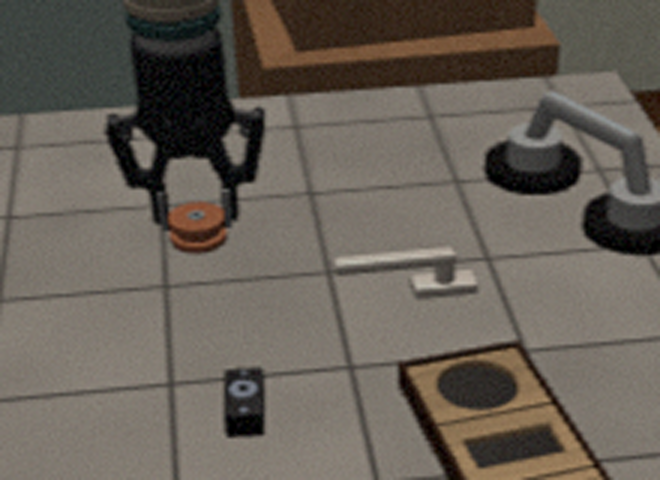

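Pulley at about (195,215) in the crop is held level; the round recess is free at (478,385).

>>> move_arm --pt "0 0 0 0.0385 -0.025 0 0.04" --pt "0 0 0 0.0385 -0.025 0 0.04" --pt "0 0 0 0.0385 -0.025 0 0.04" --pt "0 0 0 0.0385 -0.025 0 0.04" --pt "0 0 0 0.0385 -0.025 0 0.04"

```text
clock: 3.9
eef_pos: [612.7, 163.1, 107.3]
tool_rot: [-3.138, 0.001, 1.499]
force: [1.2, 0.7, -1.5]
width: 49.1
gripper_force: 62.9
```

>>> move_arm --pt "0 0 0 0.0385 -0.025 0 0.04" --pt "0 0 0 0 0 0 0.04" --pt "0 0 0 0 0 -0.03 0.04" --pt "0 0 0 0 0 0 0.04" --pt "0 0 0 0 0 0 0.04"

```text
clock: 4.4
eef_pos: [649.3, 139.6, 77.5]
tool_rot: [-3.137, 0.001, 1.5]
force: [-0.0, 0.1, -1.5]
width: 49.3
gripper_force: 63.0
```

Run:
```python
from h import *
im,d=eyes.get_image("side"); P=cloud("side",d); b,g,r=[im[...,i].astype(int) for i in range(3)]
s=telemetry.read_state(); print(s["eef_pos"],s["width"],s["gripper_force"])
q=(r>b+60)&(np.hypot(P[...,0]-651,P[...,1]-139)<45)&(P[...,2]>55); z=P[q][:,2]
print(q.sum(),np.percentile(z,[5,50,95])); w=P[q]; t=w[z>np.percentile(z,95)-6]; print(t.mean(0),t.min(0),t.max(0))
cv2.imwrite("pics/s2.png",cv2.resize(im[80:240,220:400],None,fx=3,fy=3,interpolation=2))
```

```text
[650.44085311 139.71610652  78.7995994 ] 49.11745317793135 63.00835847854614
183 [74.11608459 90.56641023 92.7433555 ]
[650.18865506 135.4423002   90.9574335 ] [626.65829605 111.25550221  87.56113091] [673.60725393 161.80793704  93.80593248]
```

View pics/s2.png

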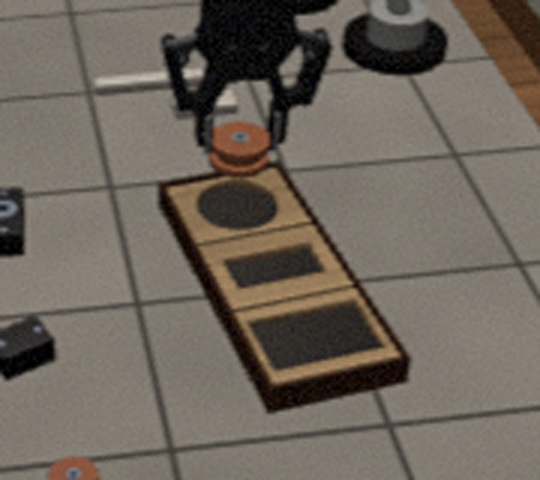

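Pulley hangs level with top at z≈91, centred at about (650,137) above the round recess.

>>> move_arm --pt "0 0 0 0.001 0.002 -0.025 0.04" --pt "0 0 0 0 0 -0.018 0.04" --pt "0 0 0 0 0 -0.008 0.04" --pt "0 0 0 0 0 0 0.04" --pt "0 0 0 0 0 0 0.04"

```text
clock: 4.95
eef_pos: [652.5, 141.4, 28.7]
tool_rot: [3.141, 0.0, 1.5]
force: [-0.3, -0.1, -1.6]
width: 49.3
gripper_force: 63.1
```

>>> move_arm --pt "0 0 0 0 0 -0.002 0.04" --pt "0 0 0 0 0 0 0.04" --pt "0 0 0 0 0 0 0.07" --pt "0 0 0 0 0 0 0.075" --pt "0 0 0 0 0 0 0.08"

```text
clock: 5.45
eef_pos: [652.5, 141.5, 26.7]
tool_rot: [3.141, -0.0, 1.499]
force: [-0.4, -0.5, -0.7]
width: 80.0
gripper_force: 0.0
```

>>> move_arm --pt "0 0 0 0 0 0 0.085" --pt "0 0 0 0 0 0.03 0.085" --pt "0 0 0 0 0 0.04 0.085" --pt "0 0 0 0 0 0.04 0.085" --pt "0 0 0 -0.034 0.003 0 0.085"

```text
clock: 5.95
eef_pos: [626.4, 143.7, 142.7]
tool_rot: [3.124, -0.003, 1.498]
force: [0.6, -0.1, -0.1]
width: 84.8
gripper_force: 0.0
```

>>> move_arm --pt "0 0 0 -0.045 0.003 0 0.085" --pt "0 0 0 -0.045 0.003 0 0.085" --pt "0 0 0 -0.045 0.003 0 0.085" --pt "0 0 0 -0.037 0.004 0 0.085" --pt "0 0 0 0 0 0 0.085"

```text
clock: 6.45
eef_pos: [439.6, 157.9, 136.2]
tool_rot: [-3.134, 0.0, 1.502]
force: [0.3, 0.1, 0.2]
width: 85.4
gripper_force: 0.0
```

Run:
```python
from h import *
im,d=eyes.get_image("top"); P=cloud("top",d); b,g,r=[im[...,i].astype(int) for i in range(3)]
s=telemetry.read_state(); print(s["eef_pos"],s["tool_rot"],s["width"])
q=(r>b+60)&(np.hypot(P[...,0]-651,P[...,1]-139)<32)&(P[...,2]>31); print(q.sum(),P[q].mean(0),P[q].std(0),rect("top",q,39))
cv2.imwrite("pics/t3.png",cv2.resize(im[100:270,100:320],None,fx=3,fy=3,interpolation=2))
```

```text
[443.72781743 157.95688329 136.63464042] [-3.13964153e+00 -3.19413655e-04  1.50135766e+00] 85.19094957838692
283 [652.63780845 143.06171047  39.83714966] [13.44752531 13.00826972  1.92011802] (array([652.8, 143.2], dtype=float32), array([653.3, 143.4]), array([49.2, 45.9]), 1.3)
```

View pics/t3.png

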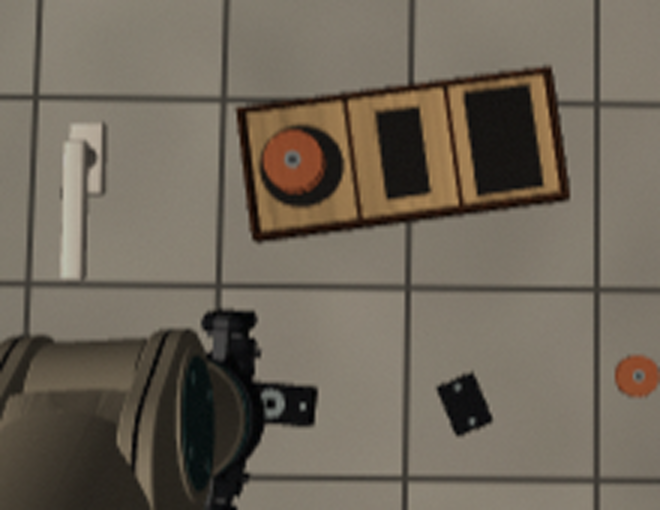

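Pulley sits in the round recess at about (295,160) in the crop, top at z≈39.8 against 39 expected. The gearbox is partly visible at (285,405) under the gripper.

>>> move_arm --pt "0 0 0 0.002 -0.002 -0.045 0.085" --pt "0 0 0 0 0 -0.04 0.085" --pt "0 0 0 0 0 -0.03 0.085" --pt "0 0 0 0 0 -0.01 0.085" --pt "0 0 0 0 0 0 0.025"

```text
clock: 7.0
eef_pos: [448.8, 154.9, 9.6]
tool_rot: [-3.14, 0.001, 1.498]
force: [0.7, 0.5, 0.4]
width: 72.7
gripper_force: 0.0
```

>>> move_arm --pt "0 0 0 0 0 0 0.025" --pt "0 0 0 0 0 0 0.025" --pt "0 0 0 0 0 0 0.025" --pt "0 0 0 0 0 0 0.025" --pt "0 0 0 0 0 0 0.025"

```text
clock: 7.5
eef_pos: [448.7, 155.8, 12.5]
tool_rot: [3.14, -0.001, 1.5]
force: [-1.0, -0.4, 5.3]
width: 32.4
gripper_force: 60.2
```

>>> move_arm --pt "0 0 0 0 0 0.02 0.025" --pt "0 0 0 0 0 0.04 0.025" --pt "0 0 0 0 0 0.04 0.025" --pt "0 0 0 0 0 0 0.025" --pt "0 0 0 0 0 0 0.025"

```text
clock: 8.0
eef_pos: [448.7, 156.2, 112.3]
tool_rot: [3.139, -0.002, 1.5]
force: [0.2, -0.1, -1.3]
width: 32.4
gripper_force: 60.7
```

Run:
```python
from h import *
im,d=eyes.get_image("side"); P=cloud("side",d)
s=telemetry.read_state(); print(s["eef_pos"],s["width"],s["gripper_force"])
cv2.imwrite("pics/s4.png",cv2.resize(im[50:210,140:330],None,fx=3,fy=3,interpolation=2))
```

```text
[447.78629432 155.83486216 111.35181302] 32.28426536646152 60.68245053291321
```

View pics/s4.png

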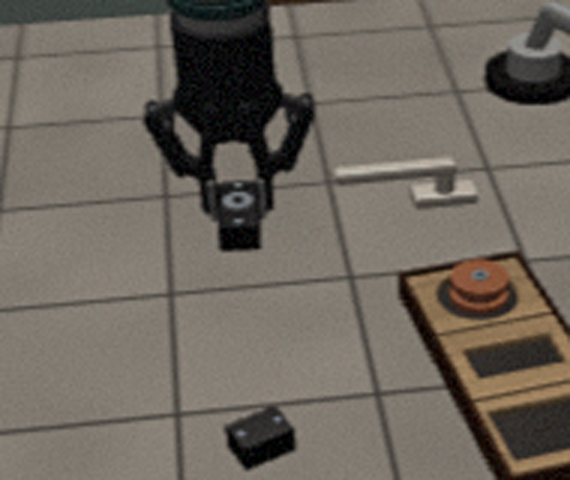

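Gearbox is held centred and level at (238,215) in the crop; the keep block at (262,436) is untouched, and the pulley is seated at (478,288).

>>> move_arm --pt "0 0 -7.75 0.0229 -0.0192 0 0.025" --pt "0 0 -7.75 0.0229 -0.0192 0 0.025" --pt "0 0 -7.75 0.0229 -0.0192 0 0.025" --pt "0 0 -7.75 0.0229 -0.0192 0 0.025" --pt "0 0 -7.75 0.0229 -0.0192 0 0.025"

```text
clock: 8.55
eef_pos: [562.2, 58.6, 109.4]
tool_rot: [-3.139, 0.003, 0.818]
force: [0.4, 0.4, -1.5]
width: 32.6
gripper_force: 60.6
```

>>> move_arm --pt "0 0 -7.75 0.0229 -0.0192 0 0.025" --pt "0 0 -7.75 0.0229 -0.0192 0 0.025" --pt "0 0 -7.75 0.0229 -0.0192 0 0.025" --pt "0 0 -7.75 0.0229 -0.0192 0 0.025" --pt "0 0 -7.75 0.0229 -0.0192 0 0.025"

```text
clock: 9.05
eef_pos: [676.6, -37.1, 108.6]
tool_rot: [-3.141, 0.004, 0.141]
force: [0.9, -0.3, -0.9]
width: 32.6
gripper_force: 60.6
```

>>> move_arm --pt "0 0 0 0 0 0 0.025" --pt "0 0 0 0 0 -0.03 0.025" --pt "0 0 0 0 0 0 0.025" --pt "0 0 0 0 0 0 0.025"

```text
clock: 9.45
eef_pos: [675.4, -35.9, 79.5]
tool_rot: [-3.14, 0.004, 0.147]
force: [-0.2, 0.5, -1.4]
width: 32.3
gripper_force: 60.6
```

Run:
```python
from h import *
im,d=eyes.get_image("side")
s=telemetry.read_state(); print(s["eef_pos"],s["tool_rot"],s["width"],s["gripper_force"])
cv2.imwrite("pics/s5.png",cv2.resize(im[80:240,220:400],None,fx=3,fy=3,interpolation=2))
```

```text
[676.49647196 -36.27105041  80.84295557] [-3.14124436e+00  1.46450901e-03  1.47293872e-01] 32.54191223983307 60.603564977645874
```

View pics/s5.png

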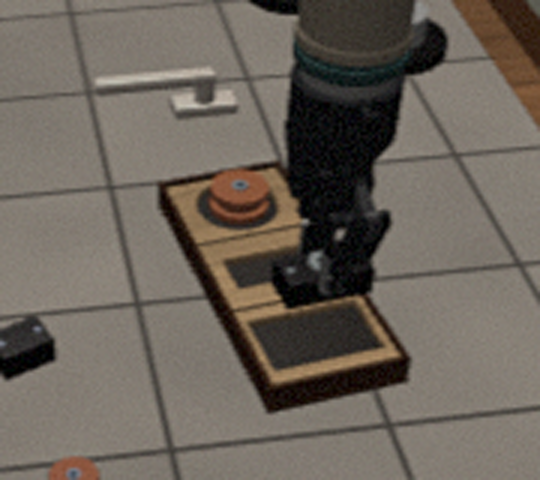

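Run:
```python
from h import *
im,d=eyes.get_image("side"); P=cloud("side",d); g=im.max(2)
q=(abs(P[...,0]-676)<60)&(P[...,1]<-45)&(P[...,1]>-62)&(P[...,2]>60)&(P[...,2]<90)
w=P[q]; print(len(w),w.min(0),w.max(0),np.percentile(w,[3,97],axis=0))
m=(g>85)&(abs(P[...,0]-672)<40)&(abs(P[...,1]+36)<20)&(P[...,2]>88)&(P[...,2]<105); print(m.sum(),P[m].mean(0))
```

```text
166 [642.3540972 -60.9038531  68.9221747] [714.30407954 -45.84767415  89.76084543] [[643.69434297 -59.85935227  70.8969451 ]
 [710.97511654 -47.72374662  89.21898504]]
22 [666.38556157 -35.01172485  96.34838097]
```

Gearbox is level over the wide recess, with its front face spanning x≈643–712, so about 2 to 3 mm short in x.

>>> move_arm --pt "0 0 0 0.003 0 -0.025 0.025" --pt "0 0 0 0 0 -0.018 0.025" --pt "0 0 0 0 0 -0.009 0.025" --pt "0 0 0 0 0 0 0.025" --pt "0 0 0 0 0 0 0.025"

```text
clock: 10.05
eef_pos: [680.2, -36.7, 29.6]
tool_rot: [3.141, -0.0, 0.147]
force: [-0.3, -0.8, -3.0]
width: 32.3
gripper_force: 60.6
```

>>> move_arm --pt "0 0 0 0 0 -0.002 0.025" --pt "0 0 0 0 0 -0.001 0.025" --pt "0 0 0 0 0 0 0.025" --pt "0 0 0 0 0 0 0.045" --pt "0 0 0 0 0 0 0.05"

```text
clock: 10.55
eef_pos: [680.4, -36.5, 26.6]
tool_rot: [3.141, -0.001, 0.147]
force: [-0.6, -0.0, -0.1]
width: 50.0
gripper_force: 0.0
```

>>> move_arm --pt "0 0 0 0 0 0 0.05" --pt "0 0 0 0 0 0.03 0.05" --pt "0 0 0 0 0 0.04 0.05" --pt "0 0 0 0 0 0.04 0.05" --pt "0 0 3 -0.02 -0.04 0 0.05"

```text
clock: 11.05
eef_pos: [666.9, -70.2, 141.2]
tool_rot: [-3.142, -0.013, 0.212]
force: [0.6, -0.5, -0.3]
width: 49.7
gripper_force: 0.0
```

>>> move_arm --pt "0 0 3 -0.02 -0.044 0 0.05" --pt "0 0 3 -0.02 -0.044 0 0.05" --pt "0 0 3 -0.02 -0.044 0 0.05" --pt "0 0 3 -0.02 -0.044 0 0.05" --pt "0 0 0 -0.02 -0.04 0 0.05"

```text
clock: 11.55
eef_pos: [559.0, -294.9, 136.6]
tool_rot: [3.141, -0.0, 0.409]
force: [1.4, -0.3, -0.1]
width: 50.1
gripper_force: 0.0
```

Run:
```python
from h import *
im,d=eyes.get_image("top"); P=cloud("top",d); g=im.max(2)
s=telemetry.read_state(); print(s["eef_pos"],s["tool_rot"],s["width"])
q=(abs(P[...,0]-677)<50)&(abs(P[...,1]+36)<35)&(P[...,2]>31); print(q.sum(),P[q].mean(0),P[q].std(0),rect("top",q,39))
for o in finder.cut_out("top","single_pin"):
    m=o["mask"]; v,u=np.nonzero(m); print(o["confidence"],u.mean(),v.mean(),rect("top",m,6))
for o in finder.pinpoint("top","single_pin"): print(o["confidence"], np.array(o["location"])@att(cam("top")).T+cam("top")["position"])
cv2.imwrite("pics/t6.png",cv2.resize(im[110:260,190:430],None,fx=3,fy=3,interpolation=2))
```

```text
[ 553.12643079 -305.04120748  137.68919473] [3.13408101 0.00563685 0.39716004] 50.064531358339174
365 [681.75591537 -34.54026983  40.23619558] [20.30674966 10.21527836  2.36108595] (array([682. , -34.6], dtype=float32), array([682.3, -34.4]), array([71.1, 34.1]), 8.5)
0.6 [647.21413848 140.6933793   11.00950089]
```

View pics/t6.png

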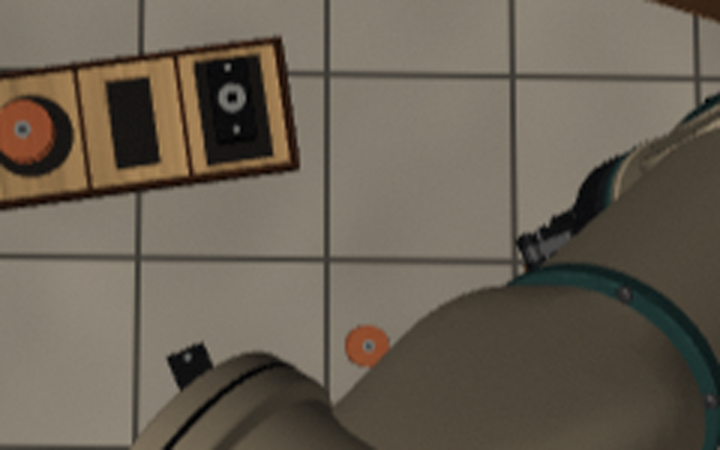

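Gearbox is down in the wide recess at about (232,98) in the crop, top at z≈40, centre (682,-34.5). The arm hides the pin from above, so I measure it from the first pictures and the side camera.

Run:
```python
from h import *
t=cv2.imread("pics/top0.png"); 
print("top pin z38",ray("top",[[380,196]],38))
im,d=eyes.get_image("side"); cv2.imwrite("pics/s7.png",cv2.resize(im[200:340,190:370],None,fx=4,fy=4,interpolation=2))
for n,I in (("top",t),("side",cv2.imread("pics/side0.png"))):
    b,g,r=[I[...,i].astype(int) for i in range(3)]; P=cloud(n,np.load(f"{n}d.npy"))
    near=np.hypot(P[...,0]-548.7,P[...,1]+321.5)<50
    y=near&(r>120)&(r-b>60); print(n,"pin head",y.sum(),*( [np.argwhere(y).mean(0)[::-1], ray(n,[np.argwhere(y).mean(0)[::-1]],36 if n=="top" else 32)] if y.any() else []))
    hi=near&(P[...,2]>20); print(hi.sum(),P[hi].mean(0) if hi.any() else '')
    pl=near&(r-b>20)&(r<110); print("plate",pl.sum(),*(rect(n,pl,6)) )
```

```text
top pin z38 [[ 547.38478002 -323.87099457]]
top pin head 5 [379.8 195.6] [[ 548.56689477 -323.99153222]]
19 [ 549.16780271 -321.77529206   33.86549098]
plate 195 [ 547.4 -322.2] [ 547.6 -322.4] [60.8 24.5] -63.1
side pin head 15 [296.  298.4] [[ 548.77485049 -321.83836911]]
54 [ 545.97662248 -328.59100576   33.61630566]
plate 310 [ 547.4 -327.6] [ 548.7 -325.8] [59.8 25.5] -64.2
```

View pics/s7.png

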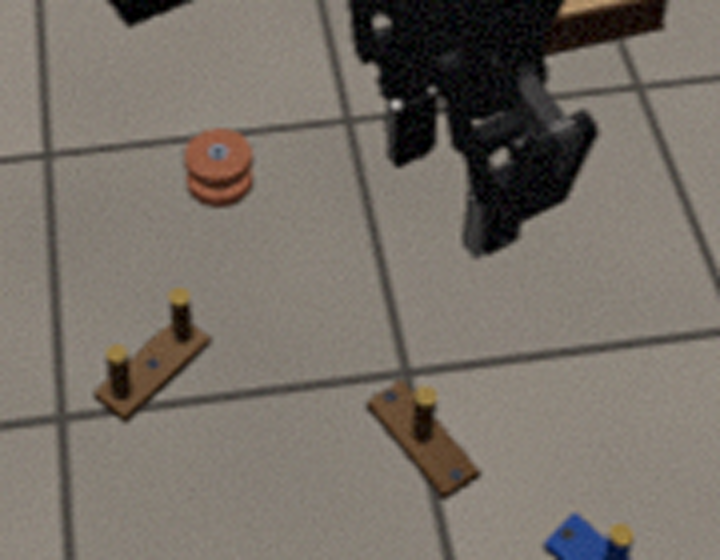

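Single-pin (upright pin at crop (424,405)) undisturbed; the blue one is at (590,540). Settling before the final approach.

>>> move_arm --pt "0 0 0 0 0 0 0.05" --pt "0 0 0 0 0 0 0.05"

```text
clock: 11.95
eef_pos: [561.2, -290.6, 136.0]
tool_rot: [-3.141, -0.001, 0.412]
force: [0.0, 0.2, -0.8]
width: 49.9
gripper_force: 0.0
```

>>> move_arm --pt "0 0 1 -0.013 -0.0325 0 0.05" --pt "0 0 0 0 0 -0.04 0.05" --pt "0 0 0 0 0 -0.035 0.05" --pt "0 0 0 0 0 0 0.05" --pt "0 0 0 0 0 0 0.05"

```text
clock: 12.45
eef_pos: [547.6, -324.1, 61.3]
tool_rot: [-3.141, 0.001, 0.428]
force: [0.4, -0.6, 0.1]
width: 49.8
gripper_force: 0.0
```

Run:
```python
from h import *
im,d=eyes.get_image("side"); print(telemetry.read_state()["eef_pos"]); cv2.imwrite("pics/s8.png",cv2.resize(im[230:350,230:370],None,fx=4,fy=4,interpolation=2))
```

```text
[ 548.30260778 -324.96893584   62.52195081]
```

View pics/s8.png

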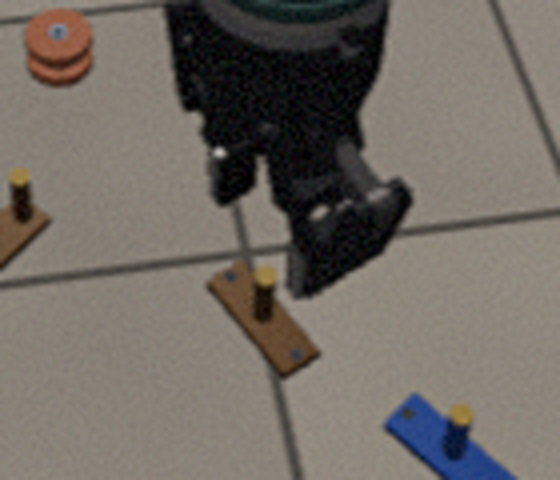

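Finger tips straddle the pin, with their midpoint at (263,247) in the crop right above the pin head at (264,272).

>>> move_arm --pt "0 0 0 0 0 -0.03 0.05" --pt "0 0 0 0 0 -0.018 0.05" --pt "0 0 0 0 0 0 0.05" --pt "0 0 0 0 0 0 0.03" --pt "0 0 0 0 0 0 0.004"

```text
clock: 13.0
eef_pos: [547.9, -325.7, 14.7]
tool_rot: [3.14, -0.001, 0.426]
force: [-0.3, 0.3, -0.4]
width: 22.0
gripper_force: 0.0
```

>>> move_arm --pt "0 0 0 0 0 0 0.004" --pt "0 0 0 0 0 0 0.004" --pt "0 0 0 0 0 0 0.004" --pt "0 0 0 0 0 0 0.004" --pt "0 0 0 0 0 0 0.004"

```text
clock: 13.5
eef_pos: [547.9, -325.7, 14.7]
tool_rot: [3.14, -0.001, 0.426]
force: [-0.3, -0.1, 6.3]
width: 7.8
gripper_force: 58.7
```

>>> move_arm --pt "0 0 0 0 0 0.02 0.004" --pt "0 0 0 0 0 0.04 0.004" --pt "0 0 0 0 0 0.04 0.004" --pt "0 0 0 0 0 0 0.004" --pt "0 0 0 0 0 0 0.004"

```text
clock: 14.0
eef_pos: [547.6, -325.1, 114.3]
tool_rot: [3.14, -0.001, 0.426]
force: [0.8, 1.4, -1.2]
width: 7.7
gripper_force: 58.6
```

Run:
```python
from h import *
im,d=eyes.get_image("side"); print(telemetry.read_state()["eef_pos"]); cv2.imwrite("pics/s9.png",cv2.resize(im[190:330,230:390],None,fx=4,fy=4,interpolation=2))
```

```text
[ 546.94047    -324.2441638   112.89973762]
```

View pics/s9.png

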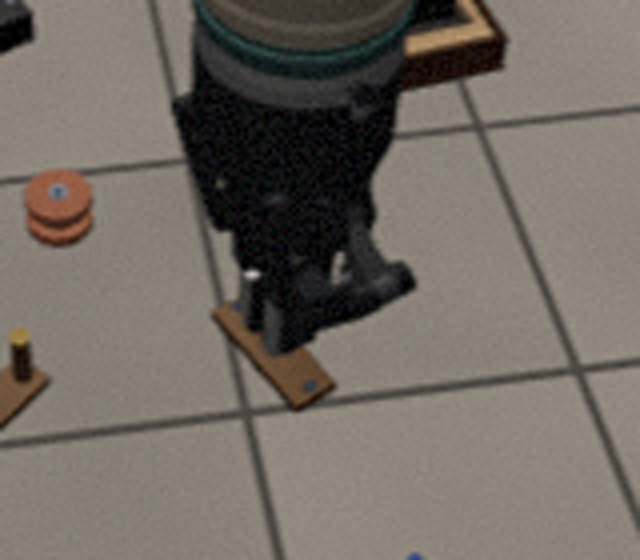

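Pin is held upright, plate level at (275,355) in the crop. Carrying it to the narrow recess.

>>> move_arm --pt "0 0 7.3 0.0117 0.0376 0 0.004" --pt "0 0 7.3 0.0117 0.0376 0 0.004" --pt "0 0 7.3 0.0117 0.0376 0 0.004" --pt "0 0 7.3 0.0117 0.0376 0 0.004" --pt "0 0 7.3 0.0117 0.0376 0 0.004"

```text
clock: 14.55
eef_pos: [604.7, -134.8, 111.4]
tool_rot: [-3.138, 0.001, 1.068]
force: [0.3, -0.6, -1.2]
width: 7.7
gripper_force: 58.6
```

>>> move_arm --pt "0 0 7.3 0.0117 0.0376 0 0.004" --pt "0 0 7.3 0.0117 0.0376 0 0.004" --pt "0 0 7.3 0.0117 0.0376 0 0.004" --pt "0 0 7.3 0.0117 0.0376 0 0.004" --pt "0 0 7.3 0.0117 0.0376 0 0.004"

```text
clock: 15.05
eef_pos: [663.0, 52.8, 111.2]
tool_rot: [-3.138, -0.001, 1.705]
force: [0.2, 0.8, -0.4]
width: 7.6
gripper_force: 58.7
```

>>> move_arm --pt "0 0 0 0 0 0 0.004" --pt "0 0 0 0 0 -0.03 0.004" --pt "0 0 0 0 0 -0.02 0.004" --pt "0 0 0 0 0 0 0.004" --pt "0 0 0 0 0 0 0.004"

```text
clock: 15.55
eef_pos: [663.2, 50.5, 62.2]
tool_rot: [-3.139, -0.0, 1.699]
force: [0.7, 0.2, -0.2]
width: 7.9
gripper_force: 58.7
```

Run:
```python
from h import *
im,d=eyes.get_image("side"); P=cloud("side",d); s=telemetry.read_state();print(s["eef_pos"],s["tool_rot"],s["width"]); b,g,r=[im[...,i].astype(int) for i in range(3)]
q=(abs(P[...,0]-664)<55)&(abs(P[...,1]-51)<35)&(P[...,2]>42)&(P[...,2]<62)&(r-b>12); print(q.sum(),*rect("side",q,56),P[q].mean(0))
cv2.imwrite("pics/s10.png",cv2.resize(im[90:220,250:380],None,fx=4,fy=4,interpolation=2))
```

```text
[664.21095355  50.5310442   63.29734878] [-3.14138648e+00  1.49393994e-04  1.69948248e+00] 7.6108727362425785
150 [660.6  41.5] [661.3  42.9] [60.7 26.3] 8.7 [661.35290987  44.18826926  53.83278826]
```

View pics/s10.png

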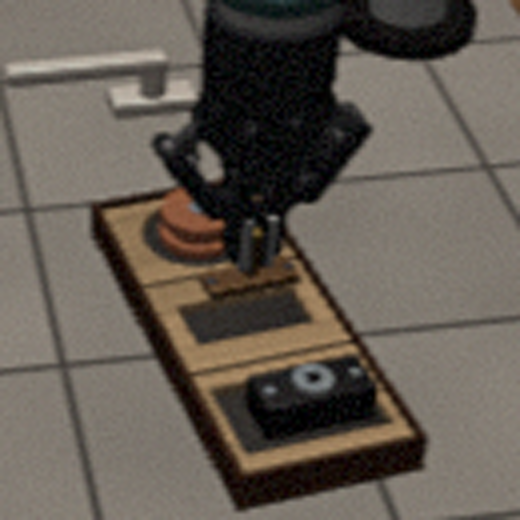

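Plate is aligned with the narrow recess (8.7°), hanging over it at (250,280) in the crop; the gearbox and pulley are seated.

>>> move_arm --pt "0 0 0 0.001 0.002 -0.015 0.004" --pt "0 0 0 0 0 -0.012 0.004" --pt "0 0 0 0 0 -0.004 0.004" --pt "0 0 0 0 0 0 0.004" --pt "0 0 0 0 0 0 0.004"

```text
clock: 16.1
eef_pos: [665.2, 52.8, 32.3]
tool_rot: [3.142, 0.0, 1.7]
force: [-0.4, 0.2, -0.7]
width: 7.5
gripper_force: 58.6
```

>>> move_arm --pt "0 0 0 0 0 -0.002 0.004" --pt "0 0 0 0 0 0 0.004" --pt "0 0 0 0 0 0 0.02" --pt "0 0 0 0 0 0 0.04" --pt "0 0 0 0 0 0 0.04"

```text
clock: 16.6
eef_pos: [665.3, 53.0, 30.6]
tool_rot: [3.141, 0.0, 1.7]
force: [0.8, 1.1, -0.3]
width: 40.1
gripper_force: 0.0
```

>>> move_arm --pt "0 0 0 0 0 0.04 0.04" --pt "0 0 0 0 0 0.04 0.04" --pt "0 0 0 0 0 0.04 0.04" --pt "0 0 0 -0.045 0 0.01 0.04" --pt "0 0 0 -0.045 0 0 0.04"

```text
clock: 17.1
eef_pos: [576.6, 52.7, 162.8]
tool_rot: [3.135, 0.0, 1.7]
force: [-0.5, 0.4, -1.2]
width: 39.8
gripper_force: 0.0
```

>>> move_arm --pt "0 0 0 -0.045 0 0 0.04" --pt "0 0 0 -0.045 0 0 0.04" --pt "0 0 0 -0.03 0 0 0.04" --pt "0 0 0 0 0 0 0.04" --pt "0 0 0 0 0 0 0.04"

```text
clock: 17.6
eef_pos: [455.8, 53.2, 160.9]
tool_rot: [3.14, -0.0, 1.7]
force: [1.5, 0.1, 0.1]
width: 40.3
gripper_force: 0.0
```

Run:
```python
from h import *
im,d=eyes.get_image("top"); P=cloud("top",d); b,g,r=[im[...,i].astype(int) for i in range(3)]
q=(abs(P[...,0]-664)<45)&(abs(P[...,1]-51)<25)&(r-b>12)&(r<110)&(g<75); print(q.sum(),*rect("top",q,21),P[q].mean(0))
h=(abs(P[...,0]-664)<20)&(abs(P[...,1]-51)<20)&(P[...,2]>42); print("head",h.sum(),P[h].mean(0),P[h][:,2].max())
i2,_=eyes.get_image("side")
A=cv2.resize(im[110:190,170:300],None,fx=3,fy=3,interpolation=2); B=cv2.resize(i2[110:230,260:370],None,fx=3,fy=3,interpolation=2)
C=np.zeros((max(len(A),len(B)),A.shape[1]+B.shape[1],3),np.uint8); C[:len(A),:A.shape[1]]=A; C[:len(B),A.shape[1]:]=B; cv2.imwrite("pics/f.png",C)
```

```text
244 [665.5  54.4] [663.5  50.9] [78.7 39.1] 8.7 [665.36998826  54.4120746   21.52352252]
head 14 [666.7204577   54.25639567  52.25483141] 55.57533889574677
```

View pics/f.png

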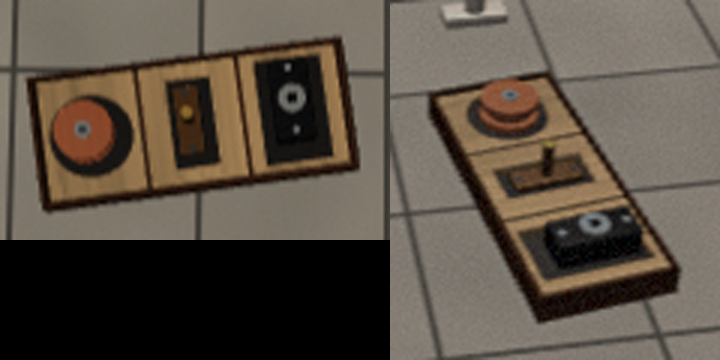

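All three lie in their recesses: pulley (83,130), pin (187,115), gearbox (292,98) in the left crop. The pin head is at z≈52 against 53 expected.

```bash
python3 -c "
from cell import ctrl; print(ctrl.finish_job())"
```

```text
the job is handed in; nothing more can be done
None
```

I placed the large pulley, gearbox and single-pin stay pin in their recesses; measured top heights match parts lying on the recess floors. I handed the job in at about 18 s, with the look-alikes and handle never gripped or knowingly touched; no verdict came back.

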